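# Open the child-safe battery box on the mantel

## Robot

A 7-joint arm with a two-finger parallel gripper is mounted at the origin on the work surface. World frame = base frame: x ahead of the robot, y to its left, z up, the work surface at z = 0. Lengths are in mm, angles in rad, forces in N, time in s.
With the tool pointing down it reaches from about 400 to 875 mm from the base axis. Payload 4.4 kg.
Tool frame: the origin (TCP) lies at the very end of the fingers, on their centre line; the grasp point (between the pads) lies 19 mm behind it; z points along the fingers, y is the direction in which the jaws open and shut (so a half turn about z gives the same grasp; the last joint's range is limited). The gripper opens to 85 mm and grips with 20 to 120 N. Pads are 22 mm wide; open, the fingers measure 114 mm over their backs; the gripper's body (76 mm by 85 mm) begins 54 mm behind the grasp point. The pads swing forward as they close: fully open they stand 13 mm farther back than shut.
Start: joints at [-0.066, 0.628, 0.038, 1.517, -0.027, 0.996, -0.02], TCP at [650.014, 0.027, 231.313] pointing down, gripper open.
Joint ranges: [-3.06, 3.06], [-0.37, 2.12], [-1.25, 1.32], [0.18, 2.47], [-1.1, 4.24], [0.23, 1.98], [-2.94, 2.94]. Speed limits (rad/s): [2.57, 2.57, 3.14, 3.14, 3.14, 3.14, 3.14].

## Interface

Orientations are given as [roll, pitch, yaw] about the fixed x, y, z axes, in that order (R = Rz(yaw) Ry(pitch) Rx(roll)).
In Python, from cell import ctrl gives the robot as it stands. The module is installed in compiled form; this text tells all that it offers.
- The arm moves only by the shell command python3 -m jog 'ROWS'. ROWS is text: rows parted by semicolons, each of 7 numbers parted by spaces: the shift along the tool's x, y, z in mm, then the turn, a rotation vector about the tool's x, y, z in degrees, then the opening, from -1 (shut) to 1 (fully open). In form: x y z wx wy wz claw; .... A call has 1 to 8 rows; each row is the pose to reach, as a shift and turn from the pose commanded when the call began, along the tool's axes at that moment; what a row does not reach only later rows make up. A row lasts 1/8 s, in which the tool goes at most 62.5 mm and 10.7 degrees, less where a joint would pass 70% of its speed; a pose out of reach is approached as far as the arm can. A call with a gripper value outside its range is refused whole. The fingers move at their own pace and stop on an object; the grip force is fixed at half the most. Time passes only in rows, so rows that repeat a pose let the fingers close. It gives the time, the measured TCP pose, the force and the opening at its end, in the units of the state.
- ctrl.read_state(): the state, without advancing time (a new reading comes with each control period).
- ctrl.get_image(name): name is "scene" or "side" or "wrist"; returns a dict with "image" (480x640x3 uint8, red, green, blue), "z_map" (480x640 float32, mm along the optical axis (not along the pixel's ray), 0 where there is no reading), "vertical_fov" (degrees; the focal length in pixels is half the picture's height over the tangent of half this angle, whatever the lens; pixels are square), "cx", "cy" (the principal point, pixels), "k1" (the pictures are not rectified: a ray, as slopes to the right and down, at radius r is drawn at 1 + k1 r^2 times it, then the intrinsics apply), "extrinsics" (4x4, takes a point from world to camera coordinates); the wrist camera has in their place "hand_eye" (4x4, takes a point from camera to tool coordinates, whose origin is the TCP and whose axes are the flange's). Camera axes: x right, y down, z forward; pixel columns grow to the right and rows downward; lengths in mm; the calibration is good to about 2 mm. A picture is of the moment at which its call begins: read the wrist's pose just before it.
- ctrl.finish_job(): hands the job in, once; it reports no verdict.
The state is a dict: "clock": time; "qpos": joint angles; "qd": joint speeds; "tau": joint torques, N m; "eef_pos": TCP position; "tool_rot": TCP orientation; "force": force on the tool from outside, world axes, zero at the start; "torque": the same for the moment, N m; "width": finger opening in mm.
Only numpy, scipy, OpenCV 4.12 (cv2) and the standard library are available. Lean on these libraries where they do the work, as an engineer would, in place of code of your own. Each camera call takes 0.05 s, during which the arm holds its last target.

## Task

Open the steel battery box: push the yellow catch fully aside to the box's left, then take the red lever all the way along its zigzag slot to the open end, so that the lid springs fully open. Leave the catch and the lever open and do not shift or knock over the things standing around the box.

Things in the scene. Friction and masses are not known exactly. Their poses are not given: they have to be found in the camera images.
- box: Child-safe steel battery box, 190 x 190 x 60 mm (66 to the top of gate plate and lid), stuck to the shelf. Origin: centre of its underside; z up, x from the front (solid latch deck, x -95 to 0) to the back (compartment, lid), y to the box's left. All flat parts on the deck end 76 mm or less above the underside: fingertips at 78 mm clear them and still meet knob and tab.
- catch (a joint): First catch: flat brass bar, 8 mm wide, lying across the slot just in front (-x) of the lever, which it blocks. Slides along the box's y only. In m: 0 shut, 0.026 fully open (slid towards the box's +y, to a stop); starts at 0 to 0.004. Lets the lever pass beyond about 0.016. Needs about 2 N, stays where left.
- catch_tab (a point): Centre of the catch's upright yellow tab, 10 x 10 mm, 67 to 104 mm above the box's underside (point at 90). At (-33, 58) mm in the box's frame when shut, (-33, 84) when open. 41 mm of free space between it and the lever's knob when shut. Push its inner (-y) face or pinch it.
- lever (a joint): Second latch: travel of the lever towards the box's front (-x), in m: 0 at the locked end of its slot (starts at -0.001 to 0.003), 0.022 when it stops at the first bend, 0.042 at the stop of the open end. Takes 1 to 3 N, stays where left.
- lever_side (a joint): Sideways travel of the same lever towards the box's -y, in m: 0 in the first leg of the slot, 0.030 when it stops at the second bend and in the last leg (2 mm play either way). Takes 1 to 3 N, stays where left.
- lever_knob (a point): Centre of the lever's red upright round knob, 16 mm diameter, 74.5 to 104.5 mm above the box's underside (point at 89.5). At (-20, 4) mm in the box's frame when both lever joints are 0. A brass strap, 10 mm wide, 67 to 71 mm high, runs from the lever 57 mm towards +x over the lid's edge and holds the lid down until the lever is within 7 mm of the open end.
- slot_bend1 (a point): First bend of the zigzag slot: centre line at (-40, 4) mm in the box's frame, on the top of the dark gate plate (66 mm). The slot is 12 mm wide with a white floor, the lever's stem in it is 8 mm. From the locked end at (-20, 4) the slot runs straight to the front (-x) to here.
- slot_bend2 (a point): Second bend of the slot: centre line at (-40, -24) mm in the box's frame, height 66 mm. From the first bend the slot runs towards the box's -y to here.
- slot_end (a point): Open end of the slot: centre line at (-60, -24) mm in the box's frame, height 66 mm. From the second bend the slot runs to the front (-x) to here.
- lid (a joint): Steel lid, 93 x 190 x 6 mm, hinged along the back of the box (x +95, z 60 mm in its frame). In rad: 0 shut, 1.35 fully open, nearly upright. A spring opens it by itself in about 2 s once the lever's strap has left it.
- lid_edge (a point): Middle of the lid's front upper edge (x +2, z 66 mm in the box's frame when shut).
- bell: Chrome desk bell with a press button, 84 mm diameter, 57 mm high, loose; origin at the centre of its underside. Bystander.
- vase: Squat black glass vase, 100 mm diameter, 88 mm high, loose; origin at the centre of its underside. Bystander.
- tealight: White battery tealight, 39 mm diameter, 39 mm high with its flame, loose; origin at the centre of its underside. Bystander.
- case: Stainless steel sunglasses case, 66 x 165 mm, 55 mm high, loose; long side along its own y, origin at the centre of its underside. Bystander, stands behind the battery box.

How it is judged (in metres and radians):
On the way, in this order (a step that is already met when the one before it is completed fails the run):
1. the yellow catch is slid aside while the lever is still in the first leg (value of joint catch above 0.015 m and value of joint lever_side below 0.01 m), for 0.1 s.
2. the lever is at the open end of its slot (value of joint lever above 0.033 m and value of joint lever_side above 0.024 m), for 0.1 s.
At the end, for the whole second after the job is handed in: The lid stands open by more than 1.1 rad and is at rest, the lever is at the open end of its zigzag slot (more than 33 mm forward and 24 mm sideways), and the catch is open by more than 15 mm (all of step 2 and value of joint catch above 0.015 m and value of joint lid above 1.1 rad and velocity of joint lid below 0.2 rad/s); the robot touches nothing.
It fails at once if the bell is shifted by more than 25 mm or tipped (distance of bell from where it was at the start of the episode above 0.025 m or angle between bell's own z axis and vertical above 0.4 rad).
It fails at once if the vase is shifted by more than 25 mm or tipped (distance of vase from where it was at the start of the episode above 0.025 m or angle between vase's own z axis and vertical above 0.4 rad).
It fails at once if the tealight is shifted by more than 25 mm or tipped (distance of tealight from where it was at the start of the episode above 0.025 m or angle between tealight's own z axis and vertical above 0.4 rad).
It fails at once if the sunglasses case is shifted by more than 25 mm or tipped (distance of case from where it was at the start of the episode above 0.025 m or angle between case's own z axis and vertical above 0.4 rad).
It also fails if it takes over 58 s, if anything falls off the work surface, if the arm or the gripper's body presses on something with over 40 N, if the wrist force passes 120 N, or if a joint passes its speed limit or range.

## Working session

There is one attempt and no reset: what is moved stays moved. The work goes in short steps, Python scripts to look and compute and a shell command to move; the robot and the scene stay as the last step left them, time stands still between calls to the robot, and variables do not carry over. Pictures are saved under pics/ and viewed, and the job is handed in when it is done.

```bash
mkdir -p pics; ls
python3 - <<'E'
from cell import ctrl
import cv2
s=ctrl.read_state(); print(s)
for n in ("scene","side","wrist"):
    d=ctrl.get_image(n); cv2.imwrite(f"pics/{n}0.png",d["image"][:,:,::-1])
    print(n,{k:v for k,v in d.items() if k not in("image","z_map")}, (d["z_map"]>0).mean())
E
```

```text
pics
{'clock': 0.0, 'qpos': array([-0.06582085,  0.62932498,  0.03842876,  1.51841076, -0.02703464,
        0.9963016 , -0.02000215]), 'qd': array([ 0.00057494, -0.00075365,  0.00081646, -0.00103446,  0.00100035,
       -0.0008504 , -0.00049467]), 'tau': array([-1.11932164e-03, -5.63405585e+01,  1.22606792e+00, -1.93450052e+01,
        1.09587883e-02,  1.05136272e-02, -8.84369996e-06]), 'eef_pos': array([6.49351483e+02, 5.93509539e-02, 2.30388877e+02]), 'tool_rot': array([-3.13966503e+00, -1.14732566e-05,  1.57080587e+00]), 'force': array([0.30763504, 0.91923891, 0.22628975]), 'torque': array([0.0391825 , 0.04367641, 0.01724737]), 'width': 85.4656769898111}
scene {'vertical_fov': 54.77797953376572, 'cx': 318.086278016652, 'cy': 247.82337641726318, 'k1': -0.07921224533490506, 'extrinsics': array([[-1.53180234e-01,  9.88193939e-01,  2.92502021e-03,
         3.49726124e+01],
       [ 7.92911094e-01,  1.24674843e-01, -5.96446293e-01,
        -4.40944587e+02],
       [-5.89769288e-01, -8.90445018e-02, -8.02647659e-01,
         1.25933365e+03],
       [ 0.00000000e+00,  0.00000000e+00,  0.
[... 338 characters left out ...]
   4.27540492e+02],
       [ 4.22644411e-01,  4.85149186e-01, -7.65507654e-01,
         5.97092811e+02],
       [ 0.00000000e+00,  0.00000000e+00,  0.00000000e+00,
         1.00000000e+00]])} 0.9958756510416666
wrist {'vertical_fov': 61.47714077802144, 'cx': 326.6752407500414, 'cy': 238.29368341396116, 'k1': 0.027803142685920837, 'hand_eye': array([[-1.19364907e-03, -9.63314272e-01, -2.68373226e-01,
         6.74326583e+01],
       [ 9.99997627e-01, -6.60742544e-04, -2.07600260e-03,
         5.29013200e-01],
       [ 1.82251733e-03, -2.68375067e-01,  9.63312775e-01,
        -1.42634284e+02],
       [ 0.00000000e+00,  0.00000000e+00,  0.00000000e+00,
         1.00000000e+00]])} 0.996142578125
```

View pics/scene0.png

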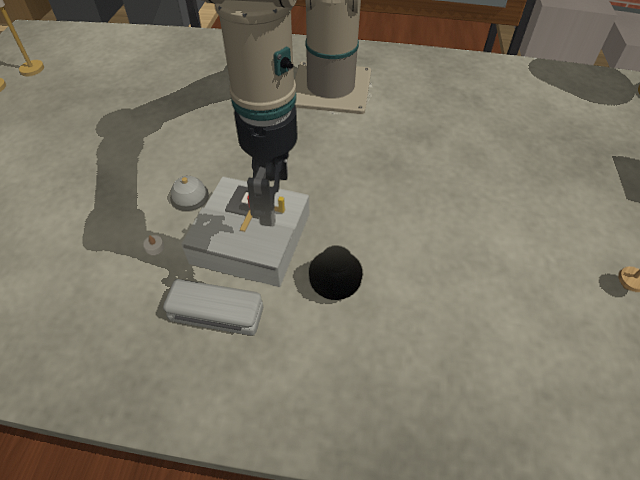

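View pics/side0.png

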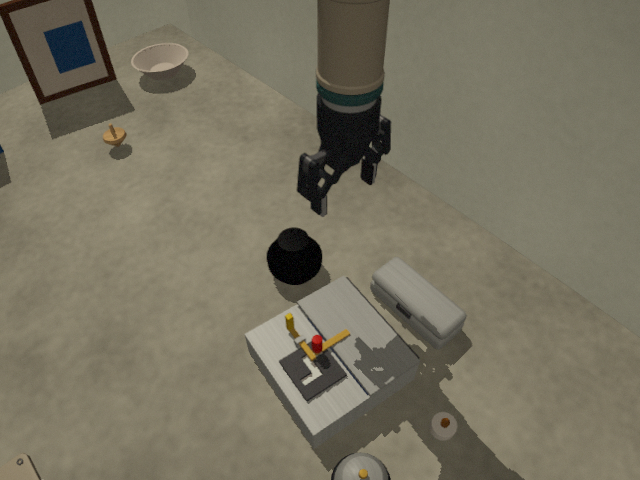

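View pics/wrist0.png

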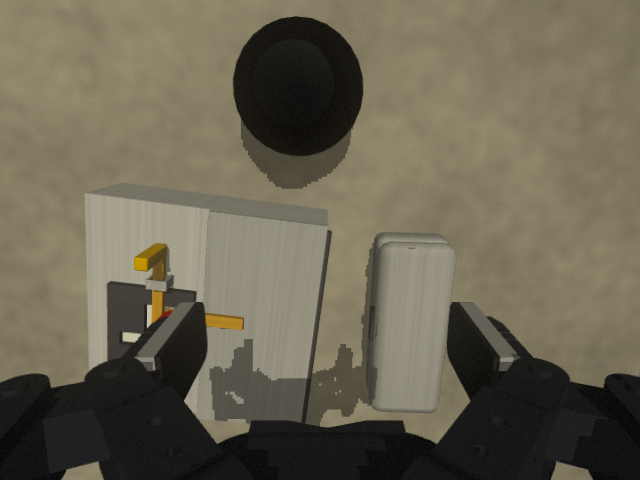

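```bash
cat > h.py <<'E'
import numpy as np, cv2
from scipy.spatial.transform import Rotation as R
from cell import ctrl
def K(d):
    f=240/np.tan(np.radians(d["vertical_fov"]/2)); return f
def slopes(d,uv):
    uv=np.asarray(uv,float).reshape(-1,2); f=K(d)
    p=(uv-[d["cx"],d["cy"]])/f; q=p.copy()
    for _ in range(20): q=p/(1+d["k1"]*(q**2).sum(1,keepdims=True))
    return q
def c2w(d,s=None):
    if "extrinsics" in d: return np.linalg.inv(d["extrinsics"])
    T=np.eye(4);T[:3,:3]=R.from_euler('xyz',s["tool_rot"]).as_matrix();T[:3,3]=s["eef_pos"]
    return T@d["hand_eye"]
def plane(d,uv,z,s=None):
    T=c2w(d,s);q=slopes(d,uv);v=np.c_[q,np.ones(len(q))]@T[:3,:3].T;o=T[:3,3]
    return o+v*((z-o[2])/v[:,2])[:,None]
def pts(d,mask,s=None):
    y,x=np.nonzero(mask&(d["z_map"]>0)); q=slopes(d,np.c_[x,y]);z=d["z_map"][y,x][:,None]
    T=c2w(d,s);return np.c_[q*z,z]@T[:3,:3].T+T[:3,3]
def masks(d):
    h=cv2.cvtColor(d["image"],cv2.COLOR_RGB2HSV);H,S,V=[h[...,i].astype(int) for i in range(3)]
    red=((H<6)|(H>174))&(S>180)&(V>80)
    yel=(H>14)&(H<32)&(S>170)&(V>90)
    return red,yel
E
python3 - <<'E'
from h import *
for n in ("side","scene","wrist"):
    s=ctrl.read_state();d=ctrl.get_image(n)
    r,y=masks(d)
    for nm,m in(("red",r),("yel",y)):
        k,l,st,c=cv2.connectedComponentsWithStats(m.astype(np.uint8))
        for i in range(1,k):
            if st[i,4]<25: continue
            P=pts(d,l==i,s)
            print(n,nm,st[i],"med",np.median(P,0).round(1),"min",np.percentile(P,3,0).round(1),"max",np.percentile(P,97,0).round(1))
    # box top
    P=pts(d,np.ones((480,640),bool),s)
    sel=(abs(P[:,2]-60)<5)
    if n=="side":
        sel&=(P[:,0]>350)&(P[:,0]<800)&(abs(P[:,1])<250)
        Q=P[sel];print(len(Q),np.median(Q,0),np.percentile(Q,[2,98],axis=0))
E
```

```text
side red [312 335  10  18 151] med [518.7 -84.8 102.3] min [513.4 -88.8  80.5] max [527.  -76.6 106.2]
side yel [286 314  12  23 133] med [514.9 -29.2  86.4] min [511.7 -41.7  71.4] max [519.4 -22.7 105.4]
side yel [322 330  28  21 169] med [553.3 -86.1  70.9] min [530.3 -91.7  68.9] max [575.7 -80.2  72.8]
side yel [300 341  17  19 101] med [510.  -73.7  73. ] min [505.6 -87.3  68.9] max [515.9 -57.6  75.7]
side yel [360 469   7  10  52] med [ 450.1 -250.6   57. ] min [ 446.  -254.4   51.9] max [ 454.9 -246.2   59. ]
7550 [501.35661033 -98.04759988  60.30382203] [[ 443.15201341 -184.14522171   55.20643694]
 [ 738.21556736   78.0548029    64.86486844]]
wrist red [159 311  13   8  40] med [522.9 -75.2  82.9] min [519.8 -75.8  77.1] max [583.4  -7.4 223.3]
wrist yel [134 243  32  28 399] med [519.3 -22.4  99.9] min [514.8 -30.1  70.5] max [523.1 -21.1 105.2]
wrist yel [153 273   9   7  42] med [514.9 -47.5  73.3] min [512.3 -49.5  72.1] max [518.4 -44.3  74.4]
wrist yel [152 290  11  33 284] med [512.1 -71.1  73.2] min [507.5 -84.1  71.6] max [516.9 -60.6  74.7]
wrist yel [205 313  38  17 468] med [564.9 -87.3  71. ] min [550.7 -93.5  68.4] max [578.8 -81.8  72.3]
```

Run:
```python
from h import *
for n in ("side","wrist"):
    s=ctrl.read_state();d=ctrl.get_image(n)
    T=c2w(d,s);m=np.ones((480,640),bool);P=pts(d,m,s)
    sel=(P[:,2]>54)&(P[:,2]<80)&(P[:,0]>400)&(P[:,0]<662)&(P[:,1]>-200)&(P[:,1]<40)
    Q=P[sel]
    # keep dominant connected blob: grid
    print(n,len(Q),cv2.minAreaRect(Q[:,:2].astype(np.float32)),np.percentile(Q[:,2],[5,50,95]))
    r,y=masks(d)
    k,l,st,c=cv2.connectedComponentsWithStats(y.astype(np.uint8))
    for i in range(1,k):
        if st[i,4]<90: continue
        A=pts(d,l==i,s);A=A[(A[:,2]<80)&(A[:,2]>60)]
        if len(A)>60: print("rect",cv2.minAreaRect(A[:,:2].astype(np.float32)))
    A=pts(d,r,s);A=A[abs(A[:,2]-104.5)<3]
    if len(A)>5:print("knobtop",len(A),cv2.minEnclosingCircle(A[:,:2].astype(np.float32)),A.mean(0))
    A=pts(d,y,s);A=A[abs(A[:,2]-104)<3]
    if len(A)>5:print("tabtop",len(A),cv2.minAreaRect(A[:,:2].astype(np.float32)),A.mean(0))
    for nm,a in(("bellvase",(30,90)),):
        for reg,(x0,x1,y0,y1) in {"vase":(520,720,10,200),"bell":(380,500,-330,-200),"case":(640,760,-250,60),"tea":(500,680,-260,-190)}.items():
            B=P[(P[:,2]>25)&(P[:,2]<95)&(P[:,0]>x0)&(P[:,0]<x1)&(P[:,1]>y0)&(P[:,1]<y1)]
            if len(B): print(n,reg,B.min(0).round(),B.max(0).round())
```

```text
side 14515 ((543.6731567382812, -87.80188751220703), (192.50640869140625, 195.49838256835938), 82.56455993652344) [58.88337681 65.67492486 69.0685752 ]
rect ((552.221923828125, -85.31461334228516), (10.500186920166016, 49.93567657470703), 84.1307373046875)
rect ((511.5602722167969, -72.40270233154297), (32.413604736328125, 12.002578735351562), 86.82645416259766)
knobtop 80 ((520.8154296875, -80.79995727539062), 7.983926773071289) [520.61523494 -82.20055322 104.36132874]
tabtop 33 ((516.5028076171875, -25.77620506286621), (8.956599235534668, 8.190635681152344), 72.77793884277344) [516.12807936 -25.93877325 103.74251808]
side vase [575.  46.  25.] [673. 141.  92.]
side bell [ 424. -274.   25.] [ 486. -215.   59.]
side case [ 640. -192.   25.] [756.  60.  69.]
side tea [ 588. -195.   25.] [ 624. -190.   68.]
wrist 39178 ((544.5103759765625, -89.8906478881836), (191.22483825683594, 194.93966674804688), 82.25016784667969) [59.5187371  66.06400747 68.12548288]
rect ((518.8465576171875, -21.78325080871582), (1.698000431060791, 9.0654878616333), 76.74786376953125)
rect ((512.3955078125, -73.45731353759766), (28.55853271484375, 9.28420352935791), 83.30164337158203)
rect ((564.2131958007812, -88.0256576538086), (10.783706665039062, 30.596982955932617), 83.10902404785156)
tabtop 199 ((518.21533203125, -25.97427749633789), (10.559348106384277, 10.272626876831055), 82.81625366210938) [518.68613155 -25.76840198 103.8473467 ]
wrist vase [578.  45.  43.] [676. 143.  91.]
wrist case [ 640. -192.   25.] [759.  60.  68.]
wrist tea [ 573. -191.   64.] [ 629. -190.   66.]
```

```bash
python3 -m jog '-3 -16 5 0 0 -10.3 0.6; -6 -33 15 0 0 -20.6 0.3; -10 -49 25 0 0 -31 0.06; -13 -66 35 0 0 -41.2 0.06; -16 -82 45 0 0 -51.5 0.06; -20 -99 55 0 0 -62 0.06; -23 -115 65 0 0 -72 0.06; -26 -131.5 75 0 0 -82.5 0.06'; python3 -m jog '0 0 0 0 0 0 0.06; 0 0 0 0 0 0 0.06;0 0 0 0 0 0 0.06'
python3 - <<'E'
from h import *
s=ctrl.read_state();print(s["tool_rot"],s["eef_pos"],s["width"])
for n in ("side","wrist"):
    s=ctrl.read_state();d=ctrl.get_image(n);cv2.imwrite(f"pics/{n}1.png",d["image"][:,:,::-1])
    r,y=masks(d)
    A=pts(d,r,s);A=A[abs(A[:,2]-104.5)<3]
    if len(A)>5:print("knobtop",len(A),cv2.minEnclosingCircle(A[:,:2].astype(np.float32)),A.mean(0))
    A=pts(d,y,s);A=A[abs(A[:,2]-104)<3]
    if len(A)>5:print("tabtop",len(A),cv2.minAreaRect(A[:,:2].astype(np.float32)),A.mean(0))
E
```

```text
clock: 1.4
eef_pos: [518.2, -26.2, 156.2]
tool_rot: [-3.142, 0.001, 3.016]
force: [-0.4, -1.1, 0.2]
width: 45.2
clock: 1.78
eef_pos: [519.8, -25.7, 156.8]
tool_rot: [3.141, 0.002, 3.009]
force: [0.2, -0.2, 0.2]
width: 45.5
[3.14127441e+00 1.83184871e-03 3.00920154e+00] [519.76111951 -25.6886966  156.82467884] 45.53839159036555
knobtop 79 ((521.0730590820312, -82.10308837890625), 7.588996887207031) [520.52495992 -82.50610298 104.37252036]
tabtop 33 ((516.5770263671875, -25.47695541381836), (8.721882820129395, 9.146180152893066), 1.6901862621307373) [516.21550826 -25.58966429 103.31033684]
knobtop 664 ((522.6600341796875, -82.92181396484375), 7.884721755981445) [522.30955348 -82.54603197 104.06464009]
tabtop 330 ((518.0148315429688, -26.68956756591797), (8.740132331848145, 10.106693267822266), 82.62677001953125) [517.64777827 -26.58703344 103.72908599]
```

View pics/wrist1.png

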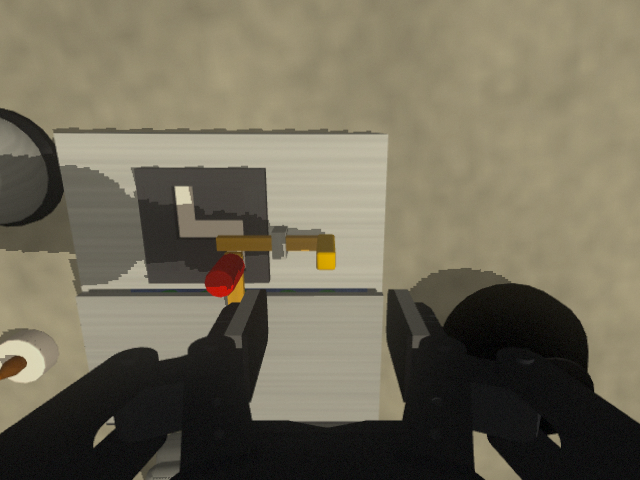

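View pics/side1.png

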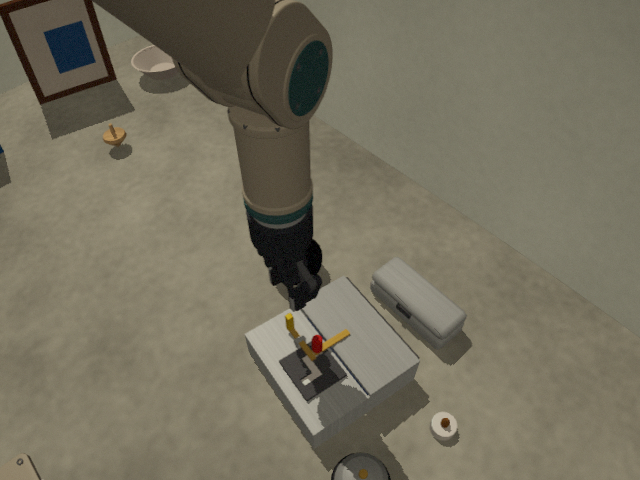

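```bash
python3 -m jog '0.5 0 10 0 0 0 0.06; 1 0 22 0 0 0 0.06; 1.5 0 34 0 0 0 0.06; 2 0 46 0 0 0 0.06; 2 0 56 0 0 0 0.06; 2 0 66 0 0 0 0.06; 2 0 74 0 0 0 0.06; 2 0 76 0 0 0 0.06'
python3 - <<'E'
from h import *
d=ctrl.get_image("wrist");cv2.imwrite("pics/wrist2.png",d["image"][:,:,::-1])
E
```

```text
clock: 2.88
eef_pos: [516.3, -25.7, 79.8]
tool_rot: [-3.142, -0.001, 3.011]
force: [0.1, -0.1, -0.3]
width: 45.4
```

View pics/wrist2.png

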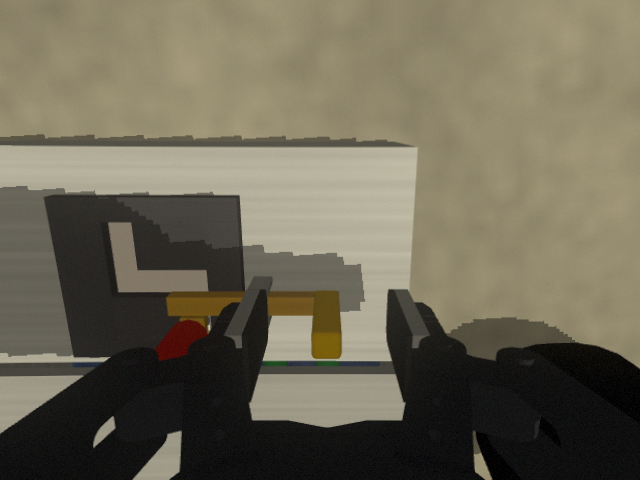

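The tab (about (327,340)) stands between the pads, and the knob (185,340) is clear outside the left finger. I'll pinch the tab and slide it along +y of the tool.

```bash
python3 -m jog '0 0 0 0 0 0 -0.4; 0 0 0 0 0 0 -1; 0 0 0 0 0 0 -1; 0 0 0 0 0 0 -1; 0 0 0 0 0 0 -1; 0 0 0 0 0 0 -1'; python3 -m jog '0 4 0 0 0 0 -1; 0 8 0 0 0 0 -1; 0 12 0 0 0 0 -1; 0 16 0 0 0 0 -1; 0 20 0 0 0 0 -1; 0 23 0 0 0 0 -1; 0 25 0 0 0 0 -1; 0 25 0 0 0 0 -1'
```

```text
clock: 3.68
eef_pos: [516.8, -25.7, 80.7]
tool_rot: [-3.142, 0.001, 3.011]
force: [-0.2, 0.0, 4.7]
width: 8.4
clock: 4.68
eef_pos: [520.0, -1.3, 80.7]
tool_rot: [-3.141, 0.001, 3.011]
force: [-0.9, -0.9, 6.8]
width: 8.9
```

```bash
python3 -m jog '0 1 0 0 0 0 -1; 0 1.5 0 0 0 0 -1; 0 1.5 0 0 0 0 -1'; python3 -m jog '0 0 0 0 0 0 -0.5; 0 0 0 0 0 0 0.06; 0 0 0 0 0 0 0.06; 0 0 0 0 0 0 0.06; 0 0 -10 0 0 0 0.06; 0 0 -30 0 0 0 0.06; 0 0 -55 0 0 0 0.06; 0 0 -75 0 0 0 0.06';  python3 -m jog '0 -10 0 0 0 0 0.06; 0 -22 0 0 0 0 0.06; 0 -34 0 0 0 0 0.06; 0 -46 0 0 0 0 0.06; 0 -58 0 0 0 0 0.06; 0 -70 0 0 0 0 0.06; 0 -80 0 0 0 0 0.06; 0 -80 0 0 0 0 0.06'
python3 - <<'E'
from h import *
s=ctrl.read_state();print(s["tool_rot"],s["eef_pos"],s["width"])
for n in ("side","wrist"):
    s=ctrl.read_state();d=ctrl.get_image(n);cv2.imwrite(f"pics/{n}3.png",d["image"][:,:,::-1])
    r,y=masks(d)
    A=pts(d,r,s);A=A[abs(A[:,2]-104.5)<3]
    if len(A)>5:print("knobtop",len(A),cv2.minEnclosingCircle(A[:,:2].astype(np.float32)),A.mean(0))
    A=pts(d,y,s);A=A[abs(A[:,2]-104)<3]
    if len(A)>5:print("tabtop",len(A),cv2.minAreaRect(A[:,:2].astype(np.float32)),A.mean(0))
E
```

```text
clock: 5.05
eef_pos: [520.0, -1.2, 80.7]
tool_rot: [-3.139, 0.0, 3.009]
force: [-1.4, -3.7, 6.5]
width: 8.2
clock: 6.05
eef_pos: [520.3, 0.7, 156.9]
tool_rot: [3.141, 0.001, 3.011]
force: [0.9, 0.6, 0.3]
width: 45.4
clock: 7.05
eef_pos: [509.4, -79.8, 155.3]
tool_rot: [-3.141, -0.0, 3.009]
force: [0.3, 0.1, 0.5]
width: 45.9
[-3.14133161e+00 -4.89983492e-05  3.00903371e+00] [509.39258747 -79.78117665 155.28207958] 45.87462212441
knobtop 11 ((517.4445190429688, -85.56292724609375), 5.0073370933532715) [517.02046037 -86.53770244 103.69848898]
tabtop 37 ((519.2075805664062, -1.105940818786621), (8.402522087097168, 9.929435729980469), 3.8043081760406494) [519.30248398  -1.5524291  103.85944599]
knobtop 637 ((522.8846435546875, -82.97604370117188), 7.823810577392578) [522.14972887 -83.01072566 104.21409711]
tabtop 357 ((521.0238037109375, -2.294997215270996), (9.912588119506836, 9.575422286987305), 81.78907012939453) [520.80780704  -2.5489748  103.62821329]
```

View pics/wrist3.png

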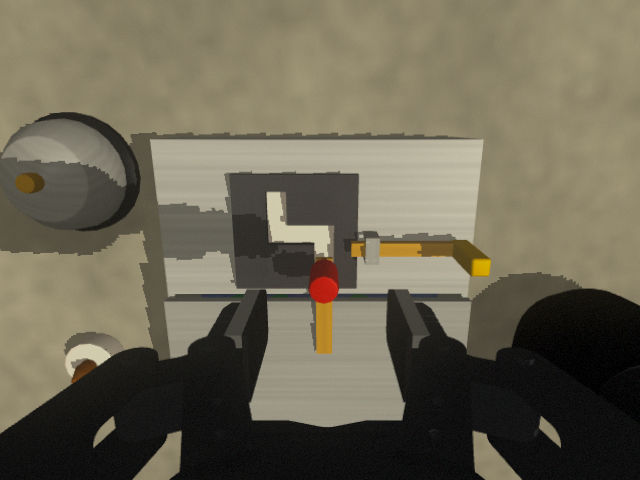

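Catch moved about 24.5 mm to its stop; its bar end (355,248) is clear of the slot. The knob (323,289) lies between the pads. Next I'll move over it, lower and pinch.

```bash
python3 -m jog '-6 -1 0 0 0 0 0.06; -13 -1 8 0 0 0 0.06; -13 -1 20 0 0 0 0.06; -13 -1 34 0 0 0 0.06; -13 -1 48 0 0 0 0.06; -13 -1 62 0 0 0 0.06; -13 -1 72 0 0 0 0.06; -13 -1 76 0 0 0 0.06'; python3 -m jog '0 0 0 0 0 0 -0.2; 0 0 0 0 0 0 -0.6; 0 0 0 0 0 0 -1; 0 0 0 0 0 0 -1; 0 0 0 0 0 0 -1; 0 0 0 0 0 0 -1'
python3 - <<'E'
from h import *
d=ctrl.get_image("wrist");cv2.imwrite("pics/wrist4.png",d["image"][:,:,::-1])
E
```

```text
clock: 8.15
eef_pos: [522.0, -81.3, 78.5]
tool_rot: [3.142, -0.001, 3.011]
force: [-0.7, -0.0, 0.8]
width: 45.1
clock: 8.9
eef_pos: [522.6, -81.6, 79.9]
tool_rot: [-3.141, 0.001, 3.011]
force: [-0.3, -0.5, 5.7]
width: 14.0
```

View pics/wrist4.png

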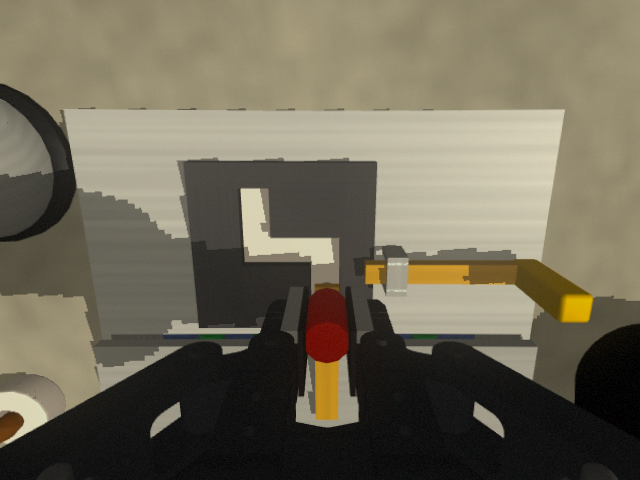

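The knob is held centrally between the pads. Pulling it to the front (+x of the tool), towards bend 1.

```bash
python3 -m jog '2 0 0 0 0 0 -1; 5 0 0 0 0 0 -1; 8 0 0 0 0 0 -1; 11 0 0 0 0 0 -1; 14 0 0 0 0 0 -1; 16 0 0 0 0 0 -1; 17 0 0 0 0 0 -1; 17 0 0 0 0 0 -1'; python3 -m jog '1 0 0 0 0 0 -1; 2 0 0 0 0 0 -1;2 0 0 0 0 0 -1'
```

```text
clock: 9.95
eef_pos: [506.0, -79.3, 79.8]
tool_rot: [3.142, 0.001, 3.011]
force: [2.1, -0.1, 6.1]
width: 13.8
clock: 10.32
eef_pos: [504.1, -79.0, 79.8]
tool_rot: [3.142, 0.002, 3.011]
force: [2.4, -1.6, 5.6]
width: 14.3
```

```bash
python3 -m jog '1 0 0 0 0 0 -1; 1 0 0 0 0 0 -1'; python3 -m jog '1 0 0 0 0 0 -1; 1 0 0 0 0 0 -1'
python3 - <<'E'
from h import *
d=ctrl.get_image("wrist");cv2.imwrite("pics/wrist5.png",d["image"][:,:,::-1])
E
```

```text
clock: 10.58
eef_pos: [503.1, -78.9, 79.7]
tool_rot: [3.141, 0.002, 3.011]
force: [2.0, -1.3, 5.4]
width: 13.9
clock: 10.82
eef_pos: [502.1, -78.7, 79.7]
tool_rot: [3.141, 0.002, 3.011]
force: [2.7, -1.0, 5.1]
width: 14.2
```

View pics/wrist5.png

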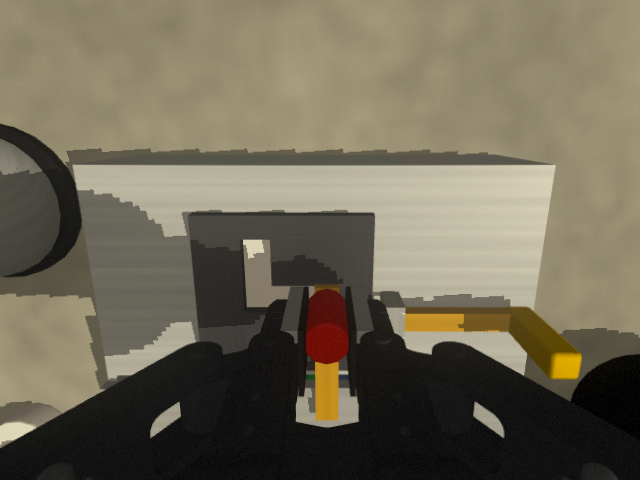

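```bash
python3 -m jog '1 0 0 0 0 0 -1; 1 0 0 0 0 0 -1'; python3 -m jog '0 -2 0 0 0 0 -1; 0 -4 0 0 0 0 -1; 0 -4 0 0 0 0 -1'
```

```text
clock: 11.12
eef_pos: [501.4, -78.6, 79.7]
tool_rot: [3.141, 0.002, 3.011]
force: [3.1, -0.9, 5.6]
width: 13.8
clock: 11.5
eef_pos: [501.2, -80.5, 79.7]
tool_rot: [3.139, 0.002, 3.012]
force: [2.9, 2.0, 6.1]
width: 13.7
```

```bash
python3 -m jog '0 -2 0 0 0 0 -1; 0 -3 0 0 0 0 -1; 0 -3 0 0 0 0 -1'
python3 - <<'E'
from h import *
d=ctrl.get_image("wrist");cv2.imwrite("pics/wrist6.png",d["image"][:,:,::-1])
E
```

```text
clock: 11.88
eef_pos: [500.8, -83.3, 79.7]
tool_rot: [3.139, 0.002, 3.012]
force: [2.8, 2.5, 5.8]
width: 13.8
```

View pics/wrist6.png

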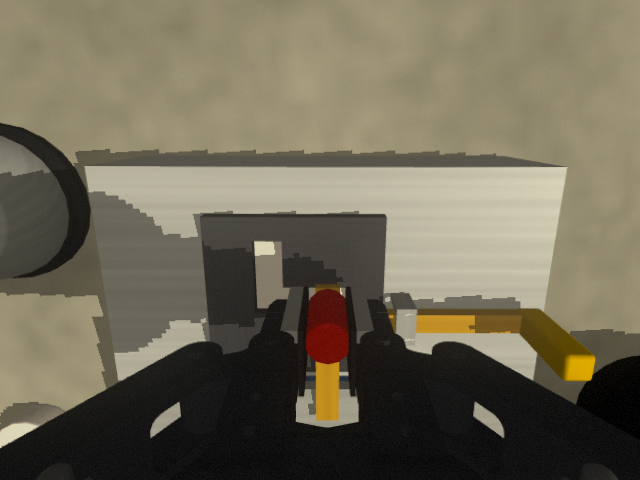

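It moves sideways (about 5 mm so far), so it is in the second leg. I'll continue to bend 2.

```bash
python3 -m jog '0 -3 0 0 0 0 -1; 0 -6 0 0 0 0 -1; 0 -9 0 0 0 0 -1; 0 -12 0 0 0 0 -1; 0 -15 0 0 0 0 -1; 0 -17 0 0 0 0 -1; 0 -19 0 0 0 0 -1; 0 -19 0 0 0 0 -1'; python3 -m jog '0 -2 0 0 0 0 -1; 0 -3 0 0 0 0 -1; 0 -3 0 0 0 0 -1'
python3 - <<'E'
from h import *
d=ctrl.get_image("wrist");cv2.imwrite("pics/wrist7.png",d["image"][:,:,::-1])
E
```

```text
clock: 12.92
eef_pos: [498.1, -102.6, 79.7]
tool_rot: [3.139, 0.002, 3.012]
force: [2.9, 2.9, 6.4]
width: 14.4
clock: 13.3
eef_pos: [497.3, -105.6, 79.7]
tool_rot: [3.14, 0.001, 3.012]
force: [2.2, 1.7, 6.7]
width: 14.2
```

View pics/wrist7.png

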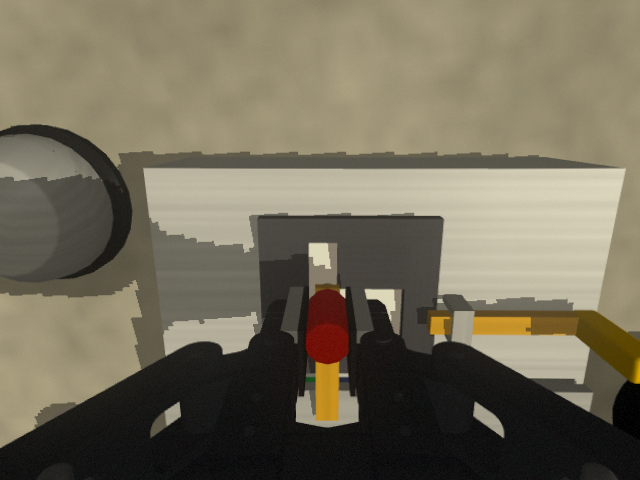

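The last leg (columns 308–338) is now directly in front of the stem (327). One more mm sideways, then forward.

```bash
python3 -m jog '0 -1 0 0 0 0 -1; 0 -1.5 0 0 0 0 -1; 3 -1.5 0 0 0 0 -1; 6 -1.5 0 0 0 0 -1; 9 -1.5 0 0 0 0 -1; 9 -1.5 0 0 0 0 -1'
```

```text
clock: 14.1
eef_pos: [487.9, -106.4, 79.7]
tool_rot: [3.14, 0.001, 3.012]
force: [1.8, 0.3, 6.9]
width: 14.0
```

```bash
python3 -m jog '3 0 0 0 0 0 -1; 6 0 0 0 0 0 -1; 8 0 0 0 0 0 -1; 10 0 0 0 0 0 -1; 10 0 0 0 0 0 -1'; python3 -m jog '1 0 0 0 0 0 -1; 2 0 0 0 0 0 -1; 2 0 0 0 0 0 -1';python3 - <<'E'
from h import *
for n in ("side","wrist"):
    d=ctrl.get_image(n);cv2.imwrite(f"pics/{n}8.png",d["image"][:,:,::-1])
E
```

```text
clock: 14.72
eef_pos: [477.7, -105.2, 79.6]
tool_rot: [3.14, 0.0, 3.012]
force: [1.3, 1.3, 6.2]
width: 13.9
clock: 15.1
eef_pos: [477.6, -105.2, 79.6]
tool_rot: [3.14, 0.004, 3.012]
force: [4.1, 0.1, 3.5]
width: 14.1
```

View pics/wrist8.png

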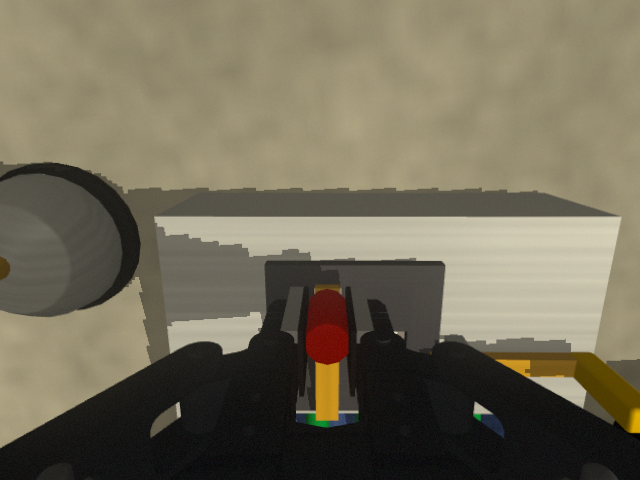

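View pics/side8.png

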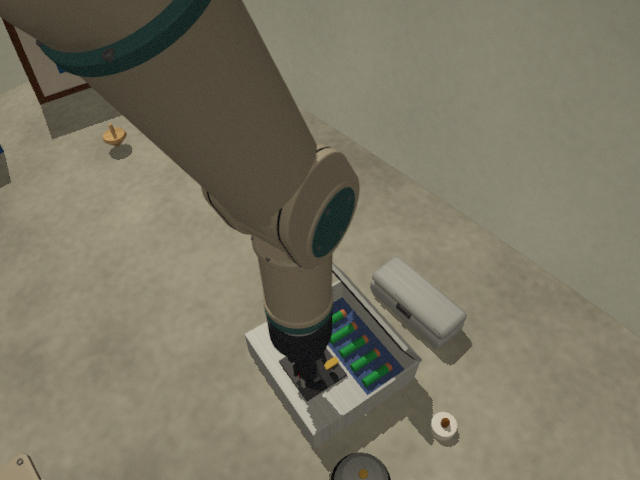

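Lid is up and the lever is at its stop (force rose to 4 N with no motion). Release and retreat upward.

```bash
python3 -m jog '-1.5 0 0 0 0 0 -1; -1.5 0 0 0 0 0 -0.6; -1.5 0 0 0 0 0 -0.2; -1.5 0 0 0 0 0 0.06; -1.5 0 0 0 0 0 0.06; -1.5 0 0 0 0 0 0.06; -1.5 0 -8 0 0 0 0.06; -1.5 0 -25 0 0 0 0.06'; python3 -m jog '0 0 -25 0 0 0 0.06; 0 0 -55 0 0 0 0.06; 0 0 -85 0 0 0 0.06; 0 0 -115 0 0 0 0.06; 0 0 -140 0 0 0 0.06; 0 0 -140 0 0 0 0.06; 0 0 -140 0 0 0 0.06;0 0 -140 0 0 0 0.06';python3 - <<'E'
from h import *
for n in ("side","scene","wrist"):
    s=ctrl.read_state();d=ctrl.get_image(n);cv2.imwrite(f"pics/{n}9.png",d["image"][:,:,::-1])
    r,y=masks(d)
    A=pts(d,r,s);A=A[abs(A[:,2]-104.5)<3]
    if len(A)>5:print(n,"knobtop",len(A),cv2.minEnclosingCircle(A[:,:2].astype(np.float32)))
    A=pts(d,y,s);A=A[abs(A[:,2]-104)<3]
    if len(A)>5:print(n,"tabtop",len(A),cv2.minAreaRect(A[:,:2].astype(np.float32)))
    P=pts(d,np.ones((480,640),bool),s)
    L=P[(P[:,0]>590)&(P[:,0]<690)&(P[:,1]>-190)&(P[:,1]<-10)&(P[:,2]>75)]
    if len(L)>20:
        u=L[:,:2]@[0.9914,-0.1305]-(np.array([544,-89])@[0.9914,-0.1305])
        print(n,"lid z",np.percentile(L[:,2],[2,50,98]).round(),"box x",np.percentile(u,[2,50,98]).round(), "slope",np.degrees(np.arctan(np.polyfit(L[:,2],u,1)[0])))
E
```

```text
clock: 16.2
eef_pos: [476.7, -106.1, 104.5]
tool_rot: [3.141, -0.001, 3.011]
force: [-0.4, -0.5, 0.3]
width: 45.4
clock: 17.2
eef_pos: [476.4, -106.2, 243.4]
tool_rot: [3.141, -0.002, 3.011]
force: [-1.1, -0.8, -0.4]
width: 45.3
side knobtop 86 ((476.451904296875, -104.58023834228516), 7.464101791381836)
side tabtop 24 ((517.59619140625, -1.9181709289550781), (6.62223482131958, 9.555855751037598), 25.246137619018555)
side lid z [ 78. 134. 153.] box x [70. 76. 86.] slope -8.744090926247937
scene knobtop 31 ((480.9964599609375, -105.93023681640625), 7.469803810119629)
scene tabtop 16 ((523.7224731445312, -1.922673225402832), (7.066761493682861, 6.82114315032959), 69.95072174072266)
scene lid z [ 77. 118. 152.] box x [76. 88. 97.] slope -13.128280834628828
wrist knobtop 334 ((478.0640563964844, -105.76608276367188), 7.613696098327637)
wrist tabtop 175 ((520.9658813476562, -2.261943817138672), (9.786603927612305, 9.818011283874512), 81.8402328491211)
wrist lid z [ 77. 111. 150.] box x [73. 80. 87.] slope -11.114325219513647
```

View pics/wrist9.png

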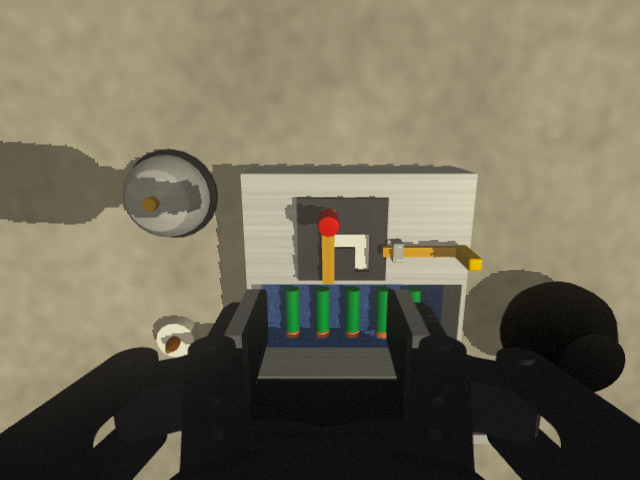

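View pics/scene9.png

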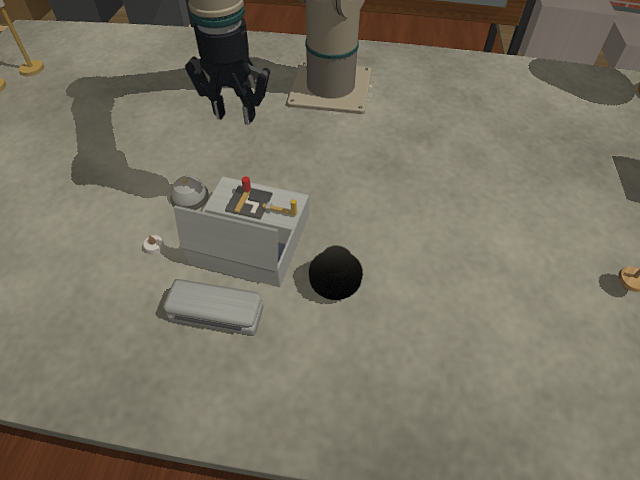

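View pics/side9.png

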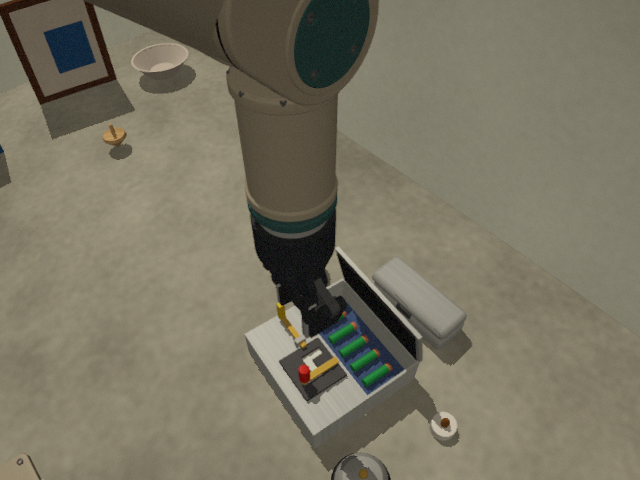

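```bash
python3 -m jog '0 0 0 0 0 0 0.06; 0 0 0 0 0 0 0.06; 0 0 0 0 0 0 0.06; 0 0 0 0 0 0 0.06; 0 0 0 0 0 0 0.06; 0 0 0 0 0 0 0.06; 0 0 0 0 0 0 0.06; 0 0 0 0 0 0 0.06'
python3 - <<'E'
from cell import ctrl
print(ctrl.finish_job())
E
```

```text
clock: 18.35
eef_pos: [477.2, -106.2, 244.3]
tool_rot: [3.142, 0.0, 3.011]
force: [0.7, 0.3, 0.5]
width: 45.4
the job is handed in; nothing more can be done
None
```

The battery box is open. I slid the yellow catch to its left stop, took the red lever round both bends to the open end of its slot, and the lid sprang up. I handed in at about 18.4 s; the hand-in gave no verdict.

Last checks:
- **Catch:** it moved about 24.5 mm, until the force rose with no further motion.
- **Lever:** the knob moved about 41 mm forward and 29 mm sideways. It stopped at the end, with 4 N and no more motion.
- **Lid:** the three cameras gave tilts of 9°, 11° and 13° from vertical. 13° is what fully open should give, and even 13° is well past 1.1 rad. I did not measure its speed, but it had been open for about 3 s.
- **Objects around the box:** they look unmoved in the pictures. I did not re-measure their positions.
- **Robot:** the gripper is about 140 mm above the knob, with no contact force beyond sensor noise.

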